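# Move a latched battery pack from the charger to the stirrer

### The job

Move the battery pack from the charger to the small cordless stirrer: press the charger's release tab so that the pack pops forward, slide it out of the rail, and slide it into the stirrer's rail until the catch clicks up behind it and holds it. Work gently, never forcing the pack or the tab, and leave the other things on the bench where they are.

Things in the scene. Friction and masses are not known exactly. Their poses are not given: they have to be found in the camera images.
- pack: Battery pack to move: grey block 62 (x) x 40 (y) x 48 mm tall on a black foot plate 64 (x) x 52 (y) x 6 mm, 54 mm high in all, about 0.45 kg (within a third). Origin: centre of its underside; z up; +x: the end that enters a rail first. Held by the block's sides, 40 mm apart along y; in a rail, the part from 15 to 54 mm above its underside stays free.
- charger: Charger: fixed white dock that holds the pack at the start, slim housing behind the rail. Origin: mid rail, on the worktop; +x along the rail from the open mouth to the end stop, z up. Rail floor at z = 16 mm, x = -70 to 64 mm. End stop from x = 35 mm, 50 mm tall; housing behind it 58 mm tall. The latched pack's origin is at x = 0, y = 0, z = 16 mm, its axes as the dock's, within 0.08 rad of play.
- charger_mouth (a point): Start of the charger's rail walls, at x = -50, y = 0, z = 16 mm of it. The walls run from here to x = 53 mm, 57 mm apart inside, 69 mm outside, tops at z = 31 mm; lips on them, 45 mm apart, 8.5 mm above the floor, hold the foot plate down, so the pack leaves only toward -x and can be lifted once its origin is beyond x = -80 mm. In front, 20 mm of open floor between flared guides 12 mm tall.
- charger_catch_tab (a point): Centre of the top of the charger's release tab: grey ribbed plate 24 x 24 mm right of the rail, at x = -40, y = -55, z = 30 mm of the charger. Pressed straight down it travels 9 mm to a rigid bottom; the pack comes free at 5.5 to 6.5 mm; a light spring, 1 N at first, 2 N at the bottom, up to 1 N more from friction. Springs back. Over 30 N breaks it.
- charger_catch (a joint): How far the charger's catch is pressed down (m): 0 up, 0.009 fully down. When it is pressed, a sprung plunger (2.5 to 4.5 N) pushes the pack 10 mm toward the mouth, where it stays, off the catch, even when the tab is let go; from there it slides out freely. More than 40 N between pack and charger (springs included) damages it.
- stirrer: Small cordless stirrer with a round plate on a deeper housing, fixed, its rail empty. Origin, axes, rail floor, walls, lips and guides as the charger's; housing 63 mm tall from x = 68 mm on. Its end stop, plunger, catch and tab sit on a carriage set by hand: the pack latches with its origin anywhere from x = -8 to +16 mm, so the depth must be felt. More than 40 N between pack and dock (springs included) damages it.
- stirrer_mouth (a point): Start of the stirrer's rail walls, at x = -50, y = 0, z = 16 mm of it; the pack can be set on the open floor in front (pack origin at about x = -94 mm) and pushed in along +x. Somewhere between x = -93 and -69 mm it rides up over the sprung catch under its right side, then slides on (a few N).
- stirrer_catch (a joint): How far the stirrer's catch is pressed down (m): 0 up; 0.0035 to 0.006 while the pack lies over it; back near 0 when it has snapped up behind the pack. Let go, a latched pack is pushed back against the catch by the plunger; an unlatched one is pushed out again.
- stirrer_plunger (a joint): How far the stirrer's plunger is pushed in (m): 0 free, 0.0085 to 0.010 with the pack latched, 0.0125 with it against the rigid end stop. The pack meets the plunger 10 mm before the latched place (2.5 N, rising to 4.5 N); the end stop comes 2.5 mm after it.
- loose_cap_1: Bystander: blue screw cap, 21 mm across, 13 mm high; origin under its centre.
- sealing_film: Bystander: upright roll of sealing film, 54 mm across, 50 mm high; origin under its centre.
- marker_2: Bystander: slim pen, 138 mm long, lying; origin under its centre.
- tape_roll: Bystander: roll of tape lying flat, 69 mm across, 18 mm high; origin under its centre.
There are look-alikes about, which are no part of the job. Leave any red look-alike of the pack alone.

How it is judged:
By the outcome, as a careful person would: the job done as asked, in the order asked, and still so for the second after the job is handed in, with the robot touching nothing.
It also fails if it takes over 64 s, if anything falls off the work surface, if the arm or the gripper's body presses on something with over 40 N, if the wrist force passes 120 N, or if a joint passes its speed limit or range.

### The arm

A 7-joint arm with a two-finger parallel gripper is mounted at the origin on a cart in front of the work surface, level with it; the furniture and walls round the work are solid. World frame = base frame: x ahead of the robot, y to its left, z up, the work surface at z = 0. Lengths are in m, angles in rad, forces in N, time in s.
With the tool pointing down it reaches from about 0.425 to 1.025 m from the base axis. Payload 9.4 kg.
Tool frame: the origin (TCP) lies at the very end of the fingers, on their centre line; the grasp point (between the pads) lies grip_point_offset behind it (grip_point_offset is the distance from the TCP to the grasp point, in m); z points along the fingers, y is the line along which they close (so a half turn about z gives the same grasp; the last joint's range is limited). The gripper opens to 93 mm and grips with 3 to 60 N. Pads are 15 mm wide; open, the fingers measure 128 mm over their backs; the gripper's body (75 mm by 188 mm) begins 65 mm behind the grasp point.
Start: joints at [-1.255, 0.599, -0.003, 1.599, 0.002, 0.943, -0.08], TCP at [0.278, 0.67, 0.219] pointing down, gripper open.
Joint ranges: [-2.57, 2.57], [-0.35, 1.97], [-1.29, 1.29], [0.11, 2.56], [-1.05, 4.19], [0.11, 1.86], [-2.63, 2.63]. Speed limits (rad/s): [2.22, 2.22, 3.01, 3.01, 3.14, 3.14, 3.14].

### API

Orientations are given as a rotation vector (axis times angle).
In Python, from rig import * gives the robot as it stands.
- The arm moves only by the tool step_arm, never from a script. Its argument "rows" is a list that holds one entry, the list of rows, each a list of 4 numbers: the shift along the tool's x, y, z in m, then the turn about the tool's z in degrees. A call has 1 to 5 rows; each row shifts and turns the commanded pose from where the row before left it, along the tool's axes as they then stand; what a row does not reach is not made up. A row lasts 1/8 s, in which the tool goes at most 62.5 mm and 10.7 degrees, less where a joint would pass 70% of its speed; a pose out of reach is approached as far as the arm can. A call with a gripper value outside its range is refused whole. "claw" is the finger opening in m, from 0 to 0.093, set as the call begins (left out, the last holds). The fingers move at their own pace and stop on an object; "grip_force" is the grip in N (left out, the last holds). Time passes only in rows, so rows that do not move let the fingers close. It gives the time, the measured TCP pose, the force, the opening and the grip force at its end, in the units of the state.
- observe(): the state, without advancing time (a new reading comes with each control period).
- capture(name): name is "side" or "top" or "wrist"; returns (picture, depth): 384x512x3 uint8, red, green, blue; 384x512 float32, m along the optical axis (not along the pixel's ray), 0 where there is no reading.
- camera_params(name): a dict with "fx", "fy", "cx", "cy" (pixels), "D" ([k1, k2, p1, p2, k3] as OpenCV has them; the pictures are not rectified), "extrinsics" (4x4, takes a point from world to camera coordinates); the wrist camera has in their place "hand_eye" (4x4, takes a point from camera to tool coordinates, whose origin is the TCP and whose axes are the flange's). Camera axes: x right, y down, z forward; pixel columns grow to the right and rows downward; lengths in m; the calibration is good to about 2 mm. A picture is of the moment at which its call begins: read the wrist's pose just before it. camera_params takes no time and is no camera call.
- close_job(): hands the job in; it is judged then, once.
The state is a dict: "t": time; "qpos": joint angles; "qd": joint speeds; "joint_efforts": joint torques, N m; "eef_pos": TCP position; "tool_rot": TCP orientation; "ft_force": force on the tool from outside, world axes, zero at the start; "moment": the same for the moment, N m; "grip_width": opening from 0.0 (shut) to 1.0 (fully open); "grasp_force": force on a finger pad.
Only numpy, scipy, OpenCV 4.12 (cv2) and the standard library are available. Lean on these libraries where they do the work, as an engineer would, in place of code of your own. Each camera call takes 0.05 s, during which the arm holds its last target. There are 200 camera calls.

## Working session

There is one attempt and no reset: what is moved stays moved. The work goes in short steps, Python scripts to look and compute and a tool call to move; the robot and the scene stay as the last step left them, time stands still between calls to the robot, and variables do not carry over. Pictures are saved under pics/ and viewed, at most 10 in all, crops included, and the job is handed in when it is done.

Besides the shell and the picture viewer there is one more tool, called as a command line: name --argument value ..., lists and objects as JSON in quotes. step_arm: Moves the arm, as the interface text tells. Its arguments: {"type":"object","properties":{"rows":{"type":"array"},"claw":{"type":"number"},"grip_force":{"type":"number"}},"required":["rows"]}

```bash
ls; mkdir -p pics; cat > h.py <<'E'
from rig import *
import numpy as np, cv2
from scipy.spatial.transform import Rotation as R
def grab(n):
    s=observe(); im,d=capture(n); p=camera_params(n)
    K=np.array([[p['fx'],0,p['cx']],[0,p['fy'],p['cy']],[0,0,1]]); D=np.array(p['D'])
    if n=='wrist':
        T=np.eye(4);T[:3,:3]=R.from_rotvec(s['tool_rot']).as_matrix();T[:3,3]=s['eef_pos'];E=T@np.array(p['hand_eye'])
    else: E=np.linalg.inv(np.array(p['extrinsics']))
    v,u=np.mgrid[:384,:512]
    n_=cv2.undistortPoints(np.stack([u,v],-1).reshape(-1,1,2).astype(float),K,D).reshape(384,512,2)
    c=np.concatenate([n_*d[...,None],d[...,None]],-1)
    W=c@E[:3,:3].T+E[:3,3]; W[d==0]=np.nan
    np.savez(f'{n}.npz',im=im,W=W,E=E,K=K,D=D,d=d)
    return im,W
def save(im,f): cv2.imwrite('pics/'+f,cv2.cvtColor(im,cv2.COLOR_RGB2BGR))
E
python3 - <<'E'
from h import *
print(observe())
a,_=grab('top');b,_=grab('side')
save(np.hstack([cv2.resize(a,(800,600))]),'top0.png');save(cv2.resize(b,(800,600)),'side0.png')
print(camera_params('wrist')['hand_eye'])
try: print(grip_point_offset)
except Exception as e: print(e)
import rig; print([x for x in dir(rig) if x[0]!='_'])
E
```

```text
pics
{'t': 0.0, 'qpos': array([-1.25471076,  0.60016574, -0.00255319,  1.60012056,  0.0018099 ,
        0.94285421, -0.07980182]), 'qd': array([ 0.00060141,  0.00100055,  0.00129264,  0.00110136, -0.00010779,
        0.00072514,  0.00064489]), 'joint_efforts': array([ 2.70380224e-04, -7.65058565e+01,  1.49675176e+00, -2.52365130e+01,
       -5.25456201e-02,  1.69538171e-02,  1.70995531e-04]), 'eef_pos': array([0.27733464, 0.66934612, 0.21773379]), 'tool_rot': array([-6.12887447e-01, -3.08106627e+00,  2.41503862e-03]), 'ft_force': array([ 0.57646601,  0.12978738, -0.65843093]), 'moment': array([-0.00388651,  0.00615157,  0.05079927]), 'grasp_force': 0.0, 'grip_width': 0.9978704718723689}
[[-6.73502691e-04 -9.59488787e-01 -2.81746010e-01  7.78891007e-02]
 [ 9.99999773e-01 -6.48812466e-04 -1.80922711e-04  2.29822323e-04]
 [-9.20701109e-06 -2.81746068e-01  9.59489006e-01 -1.67584413e-01]
 [ 0.00000000e+00  0.00000000e+00  0.00000000e+00  1.00000000e+00]]
0.0188
['MotionError', 'camera_params', 'capture', 'close_job', 'grip_point_offset', 'observe']
```

View pics/top0.png

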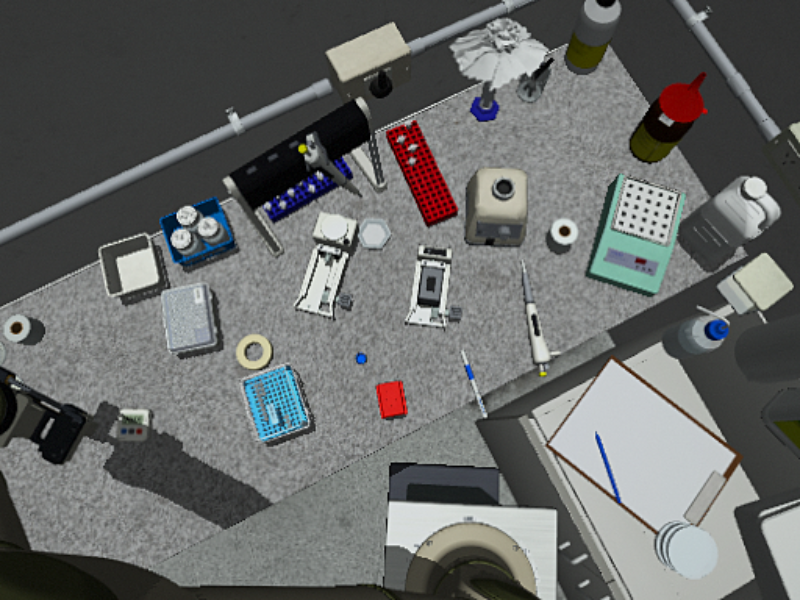

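View pics/side0.png

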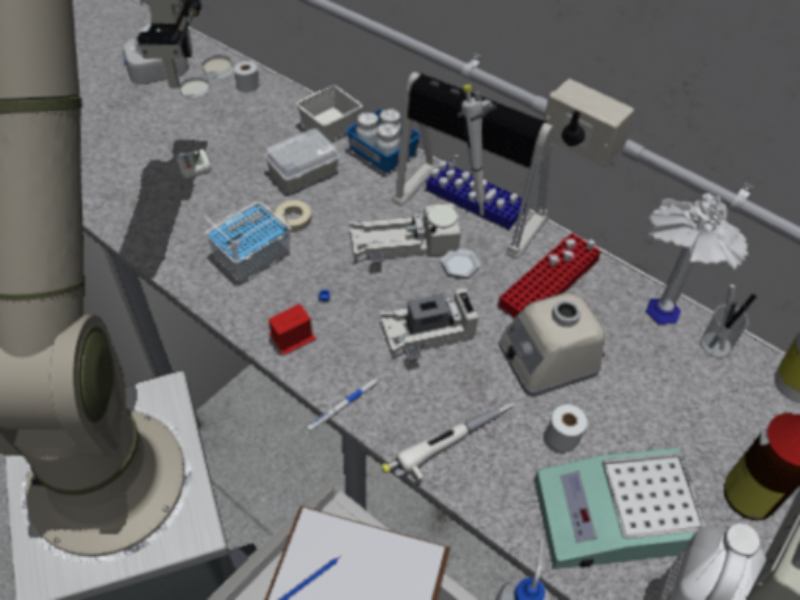

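The charger with the grey pack is at (430,287) in the top view. Its tab is at (455,313). The stirrer, with an empty rail and a round plate, is at (325,270), with its tab at (345,300). The red block at (391,399) is the look-alike pack, and I'll leave it alone. I'll measure both docks next.

```bash
python3 - <<'E'
from h import *
z=np.load('top.npz');W=z['W'];im=z['im']
def at(u,v): u=int(u*.64);v=int(v*.64);return np.round(np.nanmedian(W[v-1:v+2,u-1:u+2].reshape(-1,3),0),4)
for n,p in dict(pack=(430,287),tab=(455,313),bench=(390,300),stplate=(335,228),sttab=(345,300),rail=(322,275),red=(391,399),cap=(361,358),tape=(254,352),sprear=(435,252)).items(): print(n,at(*p))
def rect(m,n):
    P=W[...,:2][m]; 
    r=cv2.minAreaRect((P*1000).astype(np.float32)); print(n,m.sum(),r, P.mean(0)); 
c=at(430,287)
near=np.linalg.norm(W[...,:2]-c[:2],axis=-1)<.05
rect(near&(W[...,2]>.062)&(W[...,2]<.078),'packtop')
for nm,c in (('ch',at(430,287)),('st',at(322,275))):
    near=np.linalg.norm(W[...,:2]-c[:2],axis=-1)<.13
    for lo,hi in((.01,.02),(.02,.036),(.045,.055),(.055,.07)):
        rect(near&(W[...,2]>lo)&(W[...,2]<hi),f'{nm} {lo}-{hi}')
a=im[150:215,185:305]; save(cv2.resize(a,None,fx=6.5,fy=6.5,interpolation=cv2.INTER_CUBIC),'crop0.png')
E
```

```text
pack [0.5488 0.1006 0.0693]
tab [0.5073 0.0487 0.0314]
bench [0.5319 0.1785 0.0007]
stplate [0.6589 0.2911 0.0629]
sttab [0.5209 0.2657 0.0305]
rail [0.5728 0.3151 0.0156]
red [0.3353 0.1627 0.054 ]
cap [0.4131 0.2266 0.002 ]
tape [ 0.4144  0.441  -0.0008]
sprear [0.6201 0.0942 0.0566]
packtop 280 ((555.4505004882812, 99.59479522705078), (40.216835021972656, 62.83720016479492), 84.8441390991211) [0.55444015 0.09974599]
ch 0.01-0.02 216 ((549.881591796875, 95.11732482910156), (77.41962432861328, 129.79006958007812), 84.92389678955078) [0.50707747 0.10497383]
ch 0.02-0.036 408 ((549.5245971679688, 86.31477355957031), (106.58295440673828, 131.98355102539062), 85.0075912475586) [0.54368733 0.09142682]
ch 0.045-0.055 115 ((578.8593139648438, 99.73888397216797), (66.29458618164062, 108.6937484741211), 82.08462524414062) [0.60309142 0.09518852]
ch 0.055-0.07 308 ((578.3840942382812, 90.83769989013672), (110.17576599121094, 63.72614288330078), 2.496412515640259) [0.57903961 0.09757883]
st 0.01-0.02 609 ((576.618896484375, 324.6710205078125), (177.52224731445312, 192.76535034179688), 9.65196704864502) [0.56464318 0.32265438]
st 0.02-0.036 459 ((570.00048828125, 305.8636474609375), (163.32928466796875, 175.39755249023438), 18.598352432250977) [0.5669736  0.30460899]
st 0.045-0.055 188 ((652.420654296875, 331.7163391113281), (159.2796173095703, 84.95484924316406), 83.82317352294922) [0.63903883 0.30128705]
st 0.055-0.07 363 ((657.6767578125, 335.7296142578125), (67.80284118652344, 167.3755340576172), 3.2655742168426514) [0.65861671 0.29355786]
```

View pics/crop0.png

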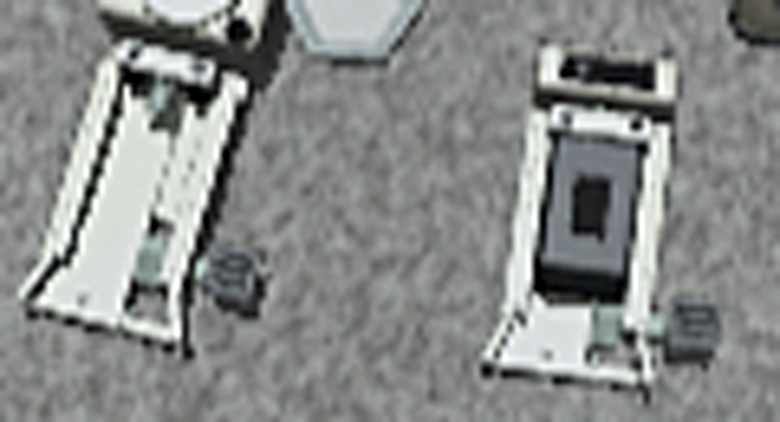

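The crop shows the grey pack latched in the charger, with the pack top at (590,205) and the tab at (690,330). The stirrer's empty rail runs from (105,320) to (170,70), with its tab at (235,280). The charger pose is about (0.555, 0.100), yaw −5°. Next I'll look at the stirrer from close by with the wrist camera.

```bash
cat >> h.py <<'E'
def yaw():
    m=R.from_rotvec(observe()['tool_rot']).as_matrix(); return np.degrees(np.arctan2(m[1,0],m[0,0]))
def plan(x,y,z,yw,n=5):
    "rows from the measured pose to the target; yw = world heading of tool x, degrees"
    s=observe();p=np.array(s['eef_pos']);y0=yaw();dy=(yw-y0+180)%360-180
    d=(np.array([x,y,z])-p)/n
    for i in range(n):
        a=np.radians(y0+dy*i/n)
        ex=np.array([np.cos(a),np.sin(a),0]);ey=np.array([np.sin(a),-np.cos(a),0])
        print([round(float(v),4) for v in (d@ex,d@ey,-d[2])]+[round(-dy/n,2)])
E
python3 - <<'E'
from h import *
m=R.from_rotvec(observe()['tool_rot']).as_matrix();print(m.round(3),yaw())
plan(.555,.315,.22,162.5,10)
E
```

```text
[[-0.924  0.383 -0.   ]
 [ 0.383  0.924 -0.001]
 [-0.    -0.001 -1.   ]] 157.49562505594386
[-0.0392, -0.0221, -0.0002, np.float64(-0.5)]
[-0.039, -0.0225, -0.0002, np.float64(-0.5)]
[-0.0388, -0.0228, -0.0002, np.float64(-0.5)]
[-0.0386, -0.0231, -0.0002, np.float64(-0.5)]
[-0.0384, -0.0235, -0.0002, np.float64(-0.5)]
[-0.0382, -0.0238, -0.0002, np.float64(-0.5)]
[-0.038, -0.0241, -0.0002, np.float64(-0.5)]
[-0.0378, -0.0245, -0.0002, np.float64(-0.5)]
[-0.0376, -0.0248, -0.0002, np.float64(-0.5)]
[-0.0374, -0.0251, -0.0002, np.float64(-0.5)]
```

step_arm --rows '[[[-0.039, -0.022, 0, -0.5], [-0.039, -0.0225, 0, -0.5], [-0.039, -0.023, 0, -0.5], [-0.0385, -0.023, 0, -0.5], [-0.0385, -0.0235, 0, -0.5]]]' --claw 0

```text
t: 0.72
eef_pos: [0.4169, 0.4912, 0.2183]
tool_rot: [-0.545, -3.094, 0.001]
ft_force: [0.0, -0.1, 0.2]
grip_width: 0.513
grasp_force: 0.0
```

step_arm --rows '[[[-0.038, -0.024, 0, -0.5], [-0.038, -0.024, 0, -0.5], [-0.038, -0.0245, 0, -0.5], [-0.0375, -0.025, 0, -0.5], [-0.0375, -0.025, 0, -0.5]]]'

```text
t: 1.35
eef_pos: [0.5557, 0.3138, 0.2184]
tool_rot: [-0.478, -3.105, 0.001]
ft_force: [0.4, 0.3, -0.9]
grip_width: 0.007
grasp_force: 0.0
```

step_arm --rows '[[[0, 0, 0, 0], [0, 0, 0, 0]]]'

```text
t: 1.6
eef_pos: [0.5546, 0.3156, 0.2183]
tool_rot: [-0.478, -3.104, -0.0]
ft_force: [0.3, -0.4, -0.3]
grip_width: 0.005
grasp_force: 0.0
```

```bash
cat > fit.py <<'E'
from h import *
import sys
n=sys.argv[1]
im,W=grab('wrist'); print(observe()['t'],observe()['eef_pos'],yaw())
save(cv2.resize(im,(800,600)),n)
E
python3 fit.py w1.png
```

```text
1.65 [0.5541845  0.31622282 0.21839206] 162.56321968595262
```

View pics/w1.png

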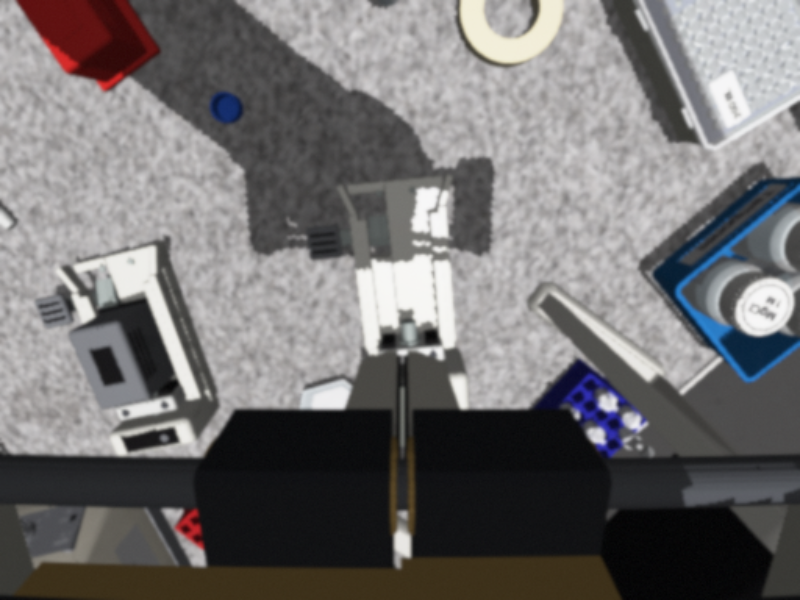

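This wrist view shows the stirrer rail from its mouth at (395,190) to its end stop at (405,345), with its tab at (325,240). The charger is at left (125,340). I'll fit the dock poses from the depth of the wall tops and floor edge.

```bash
cat > dock.py <<'E'
from h import *
from scipy.optimize import least_squares, minimize
def fit(cam,x0,y0,yw,verbose=1):
    z=np.load(cam+'.npz');W=z['W'].reshape(-1,3);W=W[np.isfinite(W).all(1)]
    P=np.array([x0,y0,np.radians(yw)])
    def loc(P): c,s=np.cos(P[2]),np.sin(P[2]);d=W[:,:2]-P[:2];return d@np.array([c,s]),d@np.array([-s,c])
    for it in range(6):
        u,v=loc(P); m=(W[:,2]>.028)&(W[:,2]<.034)&(abs(u)<.05)&(abs(v)>.02)&(abs(v)<.042)&~((v<-.036)&(u<-.02))
        # lines of both wall tops
        L=m&(v>0);Rr=m&(v<0)
        out=[]
        for M in (L,Rr):
            # outer & inner edge medians per bin
            bu=np.round(u[M]/.008); A=[(b*.008,(v[M][bu==b].max()+v[M][bu==b].min())/2) for b in np.unique(bu) if (bu==b).sum()>3]
            A=np.array(A); k,o=np.polyfit(A[:,0],A[:,1],1); r=A[:,1]-k*A[:,0]-o; g=abs(r)<.003; out.append(np.polyfit(A[g,0],A[g,1],1))
        k=(out[0][0]+out[1][0])/2; o=(out[0][1]+out[1][1])/2
        P[2]+=np.arctan(k); P[:2]+=o*np.array([-np.sin(P[2]),np.cos(P[2])])
    u,v=loc(P)
    f=(abs(v)<.025)&(W[:,2]>.0125)&(W[:,2]<.02)
    print('wall offsets',[q[1].round(4) for q in out],'slopes',[q[0].round(3) for q in out],'n',L.sum(),Rr.sum())
    print('floor u range',np.percentile(u[f&(u>-.1)],[0.5,1,2]).round(4),'z',np.median(W[f,2]).round(4))
    w=(W[:,2]>.026)&(W[:,2]<.034)&(abs(abs(v)-.0315)<.003)&(abs(u)<.07); print('wall u range',np.percentile(u[w],[0.5,2,98,99.5]).round(4))
    # centre-line height profile
    g=(abs(v)<.010)&(u>-.09)&(u<.12); 
    print('profile',[(int(b),int(1000*np.median(W[g][:,2][(u[g]*1000//4*4)==b]))) for b in np.unique(u[g]*1000//4*4)])
    t=(W[:,2]>.026)&(W[:,2]<.034)&(v<-.042)&(v>-.072)&(abs(u+.035)<.04); 
    if t.sum()>5: print('tab',t.sum(),np.median(u[t]).round(4),u[t].min().round(4),u[t].max().round(4),np.median(v[t]).round(4),v[t].min().round(4),v[t].max().round(4),np.median(W[t,2]).round(4))
    print('pose',P[:2].round(4),np.degrees(P[2]).round(2)); return P
E
python3 - <<'E'
from dock import *
print(np.load('wrist.npz')['K'][0,0])
fit('wrist',.573,.312,-17.5)
print('charger'); 
try: fit('wrist',.555,.0996,-5.1)
except Exception as e: print(e)
E
```

```text
319.68944101644985
wall offsets [np.float64(0.0284), np.float64(-0.0284)] slopes [np.float64(-0.001), np.float64(0.001)] n 855 863
floor u range [-0.0756 -0.0752 -0.0744] z 0.0174
wall u range [-0.0675 -0.0635  0.0458  0.0621]
profile [(-92, 1), (-88, 1), (-84, 1), (-80, 1), (-76, 17), (-72, 17), (-68, 17), (-64, 17), (-60, 17), (-56, 321), (-52, 327), (-48, 327), (-44, 328), (-40, 330), (-36, 17), (-32, 239), (-28, 247), (-24, 17), (-20, 18), (-16, 17), (-12, 17), (-8, 17), (-4, 17), (0, 17), (4, 17), (8, 17), (12, 17), (16, 17), (20, 17), (24, 18), (28, 18), (32, 40), (36, 41), (40, 45), (44, 50)]
tab 447 -0.0383 -0.0497 -0.0255 -0.0548 -0.0673 -0.043 0.0313
pose [0.573  0.3122] -11.99
charger
wall offsets [np.float64(0.0286), np.float64(-0.0284)] slopes [np.float64(0.016), np.float64(-0.005)] n 1004 204
floor u range [-0.0689 -0.0687 -0.0685] z 0.0175
wall u range [-0.062  -0.0591  0.0569  0.0586]
profile [(-92, 1), (-88, 1), (-84, 1), (-80, 1), (-76, 1), (-72, 2), (-68, 17), (-64, 17), (-60, 17), (-56, 17), (-52, 17), (-48, 17), (-44, 17), (-40, 17), (-36, 18), (-32, 48), (-28, 71), (-24, 71), (-20, 71), (-16, 71), (-12, 71), (-8, 71), (-4, 71), (0, 71), (4, 71), (8, 71), (12, 71), (16, 71), (20, 71), (24, 71), (28, 70), (32, 68), (36, 49), (40, 51), (44, 51), (48, 51), (52, 42), (56, 53), (60, 59), (64, 60), (68, 60), (72, 60), (76, 58), (100, 1), (104, 1), (108, 1), (112, 1), (116, 1)]
tab 393 -0.0385 -0.0506 -0.0259 -0.0525 -0.0668 -0.042 0.0312
pose [0.555  0.0993] -5.76
```

```bash
python3 - <<'E'
from h import *
plan(.511,.045,.09,174.7,9)
E
```

```text
[-0.0045, -0.0302, 0.0143, np.float64(-1.35)]
[-0.0037, -0.0303, 0.0143, np.float64(-1.35)]
[-0.003, -0.0304, 0.0143, np.float64(-1.35)]
[-0.0023, -0.0304, 0.0143, np.float64(-1.35)]
[-0.0016, -0.0305, 0.0143, np.float64(-1.35)]
[-0.0009, -0.0305, 0.0143, np.float64(-1.35)]
[-0.0002, -0.0305, 0.0143, np.float64(-1.35)]
[0.0006, -0.0305, 0.0143, np.float64(-1.35)]
[0.0013, -0.0305, 0.0143, np.float64(-1.35)]
```

step_arm --rows '[[[-0.0045, -0.03, 0.005, -1.35], [-0.0035, -0.0305, 0.005, -1.35], [-0.003, -0.0305, 0.01, -1.35], [-0.0025, -0.0305, 0.01, -1.35], [-0.0015, -0.0305, 0.015, -1.35]]]'

```text
t: 2.28
eef_pos: [0.5301, 0.1652, 0.1736]
tool_rot: [0.289, 3.128, 0.001]
ft_force: [-0.5, 0.3, 0.6]
grip_width: 0.005
grasp_force: 0.0
```

step_arm --rows '[[[-0.001, -0.0305, 0.015, -1.35], [0, -0.0305, 0.015, -1.35], [0.0005, -0.0305, 0.015, -1.35], [0.001, -0.0305, 0.038, -1.35], [0, 0, 0, 0]]]'

```text
t: 2.9
eef_pos: [0.5097, 0.0427, 0.0888]
tool_rot: [-0.148, -3.134, 0.002]
ft_force: [0.1, 0.7, -0.4]
grip_width: 0.003
grasp_force: 0.0
```

```bash
python3 fit.py w2.png; python3 - <<'E'
from dock import *
fit('wrist',.5563,.0992,-5.3); plan(.511,.045,.034,174.7,5)
E
```

```text
2.95 [0.51086609 0.04431969 0.08992301] 174.64897713196729
wall offsets [np.float64(0.0286), np.float64(-0.0286)] slopes [np.float64(0.006), np.float64(-0.006)] n 660 1081
floor u range [-0.0715 -0.0712 -0.0708] z 0.0174
wall u range [-0.0671 -0.0631  0.0016  0.0033]
profile [(-92, 1), (-88, 1), (-84, 1), (-80, 1), (-76, 1), (-72, 190), (-68, 191), (-64, 17), (-60, 17), (-56, 17), (-52, 17), (-48, 17), (-44, 17), (-40, 17), (-36, 18), (-32, 53), (-28, 71), (-24, 71), (-20, 71), (-16, 71), (-12, 71)]
tab 958 -0.0445 -0.056 -0.0318 -0.0548 -0.0672 -0.0426 0.0314
pose [0.5564 0.1024] -1.56
[-0.0, 0.0001, 0.0112, np.float64(-0.01)]
[-0.0, 0.0001, 0.0112, np.float64(-0.01)]
[-0.0, 0.0001, 0.0112, np.float64(-0.01)]
[-0.0, 0.0001, 0.0112, np.float64(-0.01)]
[-0.0, 0.0001, 0.0112, np.float64(-0.01)]
```

View pics/w2.png

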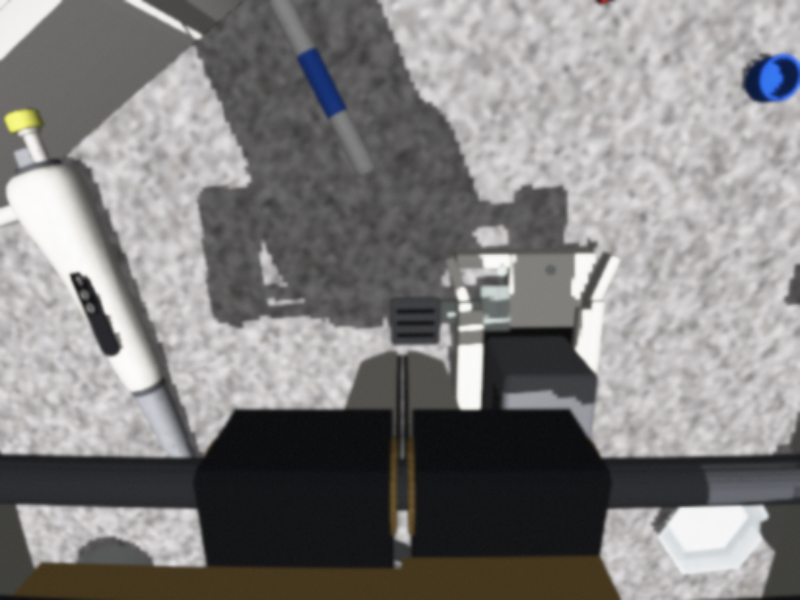

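The tab is at (415,322), just ahead of the closed fingers at (402,355), and the pen and pipette are clear. The fitted tab centre is (0.510, 0.049), so the fingers sit over it, offset away from the wall as intended. Descending now.

step_arm --rows '[[[0, 0, 0.018, 0], [0, 0, 0.018, 0], [0, 0, 0.015, 0], [0, 0, 0.005, 0], [0, 0, 0, 0]]]'

```text
t: 3.58
eef_pos: [0.5118, 0.0443, 0.0347]
tool_rot: [-0.146, -3.138, -0.0]
ft_force: [0.6, 0.5, 0.6]
grip_width: 0.006
grasp_force: 0.0
```

step_arm --rows '[[[0, 0, 0.002, 0], [0, 0, 0.002, 0], [0, 0, 0.001, 0], [0, 0, 0.001, 0], [0, 0, 0, 0]]]'

```text
t: 4.2
eef_pos: [0.5118, 0.0438, 0.0287]
tool_rot: [0.147, 3.138, 0.0]
ft_force: [0.2, 0.4, -0.2]
grip_width: 0.004
grasp_force: 0.3
```

```bash
python3 - <<'E'
from h import *
z=np.load('wrist.npz');W=z['W'];
def rect(c,r,lo,hi,n):
    m=(np.linalg.norm(W[...,:2]-c,axis=-1)<r)&(W[...,2]>lo)&(W[...,2]<hi); print(n,m.sum(),cv2.minAreaRect((W[...,:2][m]*1000).astype(np.float32)))
rect((.510,.0488),.0185,.027,.035,'tab')
E
```

```text
tab 958 ((511.3368225097656, 48.68801498413086), (23.616504669189453, 24.13645362854004), 85.78813171386719)
```

step_arm --rows '[[[0, 0, 0.001, 0], [0, 0, 0.001, 0], [0, 0, 0.001, 0], [0, 0, 0.001, 0], [0, 0, 0, 0]]]'

```text
t: 4.82
eef_pos: [0.5116, 0.0438, 0.0245]
tool_rot: [-0.147, -3.138, 0.0]
ft_force: [0.4, -0.2, 1.7]
grip_width: 0.002
grasp_force: 0.5
```

step_arm --rows '[[[0, 0, 0.0005, 0], [0, 0, 0.0005, 0], [0, 0, 0.0005, 0], [0, 0, 0, 0], [0, 0, 0, 0]]]'

```text
t: 5.45
eef_pos: [0.5116, 0.0438, 0.0231]
tool_rot: [-0.147, -3.138, 0.0]
ft_force: [-0.3, 0.2, 1.5]
grip_width: 0.006
grasp_force: 0.6
```

```bash
cat > pk.py <<'E'
from h import *
im,W=grab('top')
m=(np.linalg.norm(W[...,:2]-[.545,.1],axis=-1)<.06)&(W[...,2]>.062)&(W[...,2]<.078)
print(m.sum(),cv2.minAreaRect((W[...,:2][m]*1000).astype(np.float32)),W[m].mean(0))
s=observe();print(s['t'],s['eef_pos'],s['ft_force'])
E
python3 pk.py
```

```text
120 ((549.3275756835938, 95.39637756347656), (63.83155059814453, 27.91353988647461), 8.347171783447266) [0.54468625 0.09386242 0.06949293]
5.5 [0.51164493 0.04382274 0.02314856] [0.59869193 0.64733537 1.25839613]
```

step_arm --rows '[[[0, 0, 0.0005, 0], [0, 0, 0.0005, 0], [0, 0, 0, 0]]]'

```text
t: 5.88
eef_pos: [0.5117, 0.0438, 0.0221]
tool_rot: [-0.147, -3.138, 0.0]
ft_force: [-1.0, 0.5, 0.9]
grip_width: 0.005
grasp_force: 0.7
```

```bash
python3 - <<'E'
from h import *
o=np.load('side.npz')['W'].copy()
im,W=grab('side')
for w in(o,W):
    m=(abs(w[...,1]-.1)<.05)&(abs(w[...,0]-.545)<.06)&(w[...,2]>.064)&(w[...,2]<.076)
    print(m.sum(),cv2.minAreaRect((w[...,:2][m]*1000).astype(np.float32)),w[m].mean(0))
E
```

```text
318 ((554.5585327148438, 100.78646850585938), (45.00596237182617, 62.83982849121094), 85.97240447998047) [0.55379558 0.09819415 0.06951873]
6 ((571.242919921875, 79.81902313232422), (6.720927715301514, 2.8130264282226562), 64.9873046875) [0.57130846 0.07997037 0.06990127]
```

step_arm --rows '[[[0, 0, -0.01, 0], [0, 0, -0.03, 0], [0, 0, -0.05, 0], [0.0, 0.01, -0.05, 0], [0.02, 0.045, -0.04, 0]]]' --claw 0.093

```text
t: 6.55
eef_pos: [0.4982, 0.0981, 0.2043]
tool_rot: [0.155, 3.135, -0.0]
ft_force: [0.8, 0.9, -0.9]
grip_width: 0.495
grasp_force: 0.0
```

```bash
cat > pk.py <<'E'
from h import *
import sys
im,W=grab(sys.argv[1])
m=(np.linalg.norm(W[...,:2]-[.545,.1],axis=-1)<.06)&(W[...,2]>.066)&(W[...,2]<.075)
print(m.sum(),cv2.minAreaRect((W[...,:2][m]*1000).astype(np.float32)),W[m].mean(0))
s=observe();print(s['t'],s['eef_pos'],s['ft_force'],yaw())
plan(.5463,.1,.1,175,4)
E
python3 pk.py wrist; python3 pk.py top
python3 -c "
from dock import *
fit('wrist',.5563,.0992,-5)"
```

```text
2224 ((546.686767578125, 100.8801040649414), (39.93256759643555, 61.7834587097168), 85.6266098022461) [0.54509298 0.10123452 0.07115838]
6.6 [0.49706179 0.10649303 0.20828768] [-0.51868322  6.61838557  3.66728977] 174.80497658173059
[-0.0124, -0.0005, 0.0271, np.float64(-0.05)]
[-0.0124, -0.0005, 0.0271, np.float64(-0.05)]
[-0.0124, -0.0005, 0.0271, np.float64(-0.05)]
[-0.0124, -0.0005, 0.0271, np.float64(-0.05)]
12 ((523.1083984375, 106.78093719482422), (30.049612045288086, 14.365241050720215), 81.5561752319336) [0.52494005 0.10820678 0.06847896]
6.65 [0.49764376 0.1044694  0.20611484] [-0.11176224  0.42080466 -0.16806111] 174.92596230218388
[-0.0122, -0.0, 0.0265, np.float64(-0.02)]
[-0.0122, -0.0, 0.0265, np.float64(-0.02)]
[-0.0122, -0.0, 0.0265, np.float64(-0.02)]
[-0.0122, -0.0, 0.0265, np.float64(-0.02)]
wall offsets [np.float64(0.0286), np.float64(-0.0286)] slopes [np.float64(0.005), np.float64(-0.005)] n 792 839
floor u range [-0.0707 -0.0707 -0.0706] z 0.0173
wall u range [-0.0638 -0.0602  0.0555  0.0569]
profile [(-92, 304), (-88, 306), (-84, 307), (-80, 318), (-76, 1), (-72, 13), (-68, 17), (-64, 17), (-60, 17), (-56, 17), (-52, 17), (-48, 17), (-44, 37), (-40, 69), (-36, 71), (-32, 71), (-28, 71), (-24, 71), (-20, 71), (-16, 71), (-12, 71), (-8, 71), (-4, 71), (0, 71), (4, 71), (8, 71), (12, 71), (16, 71), (20, 70), (32, 42), (36, 46), (40, 51), (44, 51), (48, 50), (52, 49), (56, 58), (60, 59), (64, 60), (68, 59), (72, 59), (76, 58), (112, 1), (116, 1)]
tab 179 -0.0416 -0.0528 -0.0306 -0.0552 -0.0656 -0.0436 0.0265
pose [0.5564 0.1005] -4.69
```

The pack popped forward to (0.5467, 0.1005), 9.5 mm toward the mouth, with a clear gap to the end stop. Next I'll grasp it.

step_arm --rows '[[[-0.016, 0, 0.03, -0.2], [-0.016, 0, 0.03, -0.2], [-0.017, 0.0005, 0.03, 0], [0, 0, 0.02, 0], [0, 0, 0, 0]]]'

```text
t: 7.28
eef_pos: [0.5449, 0.0952, 0.0903]
tool_rot: [-0.136, -3.135, 0.002]
ft_force: [-0.3, 0.0, -0.1]
grip_width: 0.998
grasp_force: 0.0
```

```bash
python3 - <<'E'
from h import *
s=observe();print(s['eef_pos'],yaw(),s['grip_width'],s['ft_force'])
plan(.5467,.1005,.037,175.4,4)
E
```

```text
[0.54488772 0.09517653 0.09026344] 175.04183243711088 0.998273964964277 [-0.32577589  0.01149029 -0.10748113]
[-0.0003, 0.0014, 0.0133, np.float64(-0.09)]
[-0.0003, 0.0014, 0.0133, np.float64(-0.09)]
[-0.0003, 0.0014, 0.0133, np.float64(-0.09)]
[-0.0003, 0.0014, 0.0133, np.float64(-0.09)]
```

step_arm --rows '[[[0, 0.001, 0.015, 0], [0, 0, 0, 0], [0, 0, 0, 0]]]'

```text
t: 7.65
eef_pos: [0.5462, 0.0969, 0.077]
tool_rot: [0.136, 3.138, 0.0]
ft_force: [0.3, 0.3, 0.3]
grip_width: 1.001
grasp_force: 0.0
```

```bash
python3 - <<'E'
from h import *
plan(.5467,.1005,.037,175.4,2)
E
```

```text
[-0.0001, 0.0018, 0.02, np.float64(-0.17)]
[-0.0001, 0.0018, 0.02, np.float64(-0.17)]
```

step_arm --rows '[[[0, 0.0018, 0.02, -0.2], [0, 0.0018, 0.02, -0.2], [0, 0, 0, 0], [0, 0, 0, 0]]]' --claw 0.06

```text
t: 8.15
eef_pos: [0.5467, 0.1004, 0.0373]
tool_rot: [0.125, 3.138, 0.0]
ft_force: [-0.2, 0.2, -0.4]
grip_width: 0.657
grasp_force: 0.0
```

step_arm --rows '[[[0, 0, 0, 0], [0, 0, 0, 0], [0, 0, 0, 0], [0, 0, 0, 0]]]' --claw 0.034 --grip_force 25

```text
t: 8.65
eef_pos: [0.5467, 0.1004, 0.037]
tool_rot: [0.125, 3.138, 0.0]
ft_force: [-2.0, -1.3, 5.9]
grip_width: 0.429
grasp_force: 25.0
```

step_arm --rows '[[[0.005, 0, 0, 0], [0.008, 0, 0, 0], [0.01, 0, 0, 0], [0.01, 0, 0, 0], [0, 0, 0, 0]]]'

```text
t: 9.28
eef_pos: [0.5126, 0.1034, 0.037]
tool_rot: [-0.124, -3.139, -0.0]
ft_force: [-1.9, 1.5, 9.7]
grip_width: 0.428
grasp_force: 25.0
```

step_arm --rows '[[[0.01, 0, 0, 0], [0.01, 0, 0, 0], [0.01, 0, 0, 0], [0.008, 0, 0, 0], [0.007, 0, 0, 0]]]'

```text
t: 9.9
eef_pos: [0.4691, 0.1069, 0.0369]
tool_rot: [0.125, 3.137, 0.001]
ft_force: [3.1, -0.2, 4.6]
grip_width: 0.425
grasp_force: 25.0
```

step_arm --rows '[[[0.004, 0, 0, 0], [0, 0, 0, 0]]]'

```text
t: 10.15
eef_pos: [0.4647, 0.1072, 0.0369]
tool_rot: [0.124, 3.138, 0.001]
ft_force: [1.2, 0.5, 8.7]
grip_width: 0.427
grasp_force: 25.0
```

```bash
python3 - <<'E'
from h import *
s=observe();p=s['eef_pos'];print(p,s['ft_force'])
a=np.radians(-4.7);d=p[:2]-[.556,.1006];print(d@[np.cos(a),np.sin(a)],d@[-np.sin(a),np.cos(a)])
E
```

```text
[0.46466068 0.10724636 0.03691322] [1.24869391 0.49829503 8.71717401]
-0.09157677640921733 -0.0008601969607125611
```

step_arm --rows '[[[0, 0, -0.01, 0], [0, 0, -0.02, 0], [0, 0, -0.03, 0], [0, 0, -0.03, 0], [0, 0, 0, 0]]]'

```text
t: 10.78
eef_pos: [0.4647, 0.1069, 0.128]
tool_rot: [0.125, 3.137, 0.001]
ft_force: [0.1, 0.1, -4.1]
grip_width: 0.426
grasp_force: 25.0
```

```bash
python3 - <<'E'
from h import *
s=observe();print(s['eef_pos'],s['ft_force'],yaw())
plan(.4664,.3348,.12,168,10)
E
```

```text
[0.46469651 0.1068985  0.12801622] [ 0.05310723  0.13730593 -4.13087786] 175.43249963052978
[0.0016, 0.0227, 0.0008, np.float64(0.74)]
[0.0019, 0.0227, 0.0008, np.float64(0.74)]
[0.0022, 0.0227, 0.0008, np.float64(0.74)]
[0.0025, 0.0227, 0.0008, np.float64(0.74)]
[0.0028, 0.0226, 0.0008, np.float64(0.74)]
[0.0031, 0.0226, 0.0008, np.float64(0.74)]
[0.0034, 0.0225, 0.0008, np.float64(0.74)]
[0.0037, 0.0225, 0.0008, np.float64(0.74)]
[0.004, 0.0224, 0.0008, np.float64(0.74)]
[0.0043, 0.0224, 0.0008, np.float64(0.74)]
```

Lifted: the tool carries about 4.1 N, which matches the pack's weight. Now I'll carry it to the stirrer.

step_arm --rows '[[[0.0015, 0.0225, 0.001, 0.75], [0.002, 0.0225, 0.001, 0.75], [0.002, 0.0225, 0.001, 0.75], [0.0025, 0.0225, 0.001, 0.75], [0.003, 0.0225, 0.001, 0.75]]]'

```text
t: 11.4
eef_pos: [0.4644, 0.2201, 0.1199]
tool_rot: [-0.228, -3.131, 0.003]
ft_force: [0.4, 0.1, -4.6]
grip_width: 0.432
grasp_force: 25.0
```

step_arm --rows '[[[0.003, 0.0225, 0, 0.75], [0.0035, 0.0225, 0, 0.75], [0.0035, 0.0225, 0, 0.75], [0.004, 0.0225, 0, 0.75], [0.0045, 0.0225, 0, 0.75]]]'

```text
t: 12.02
eef_pos: [0.4655, 0.3341, 0.12]
tool_rot: [-0.331, -3.122, 0.003]
ft_force: [0.6, 0.3, -4.2]
grip_width: 0.429
grasp_force: 25.0
```

step_arm --rows '[[[0, 0, 0, 0], [0, 0, 0, 0], [0, 0, 0, 0]]]'

```text
t: 12.4
eef_pos: [0.4665, 0.333, 0.1213]
tool_rot: [-0.331, -3.124, 0.001]
ft_force: [-0.5, -0.7, -4.1]
grip_width: 0.43
grasp_force: 25.0
```

```bash
python3 fit.py w3.png; python3 - <<'E'
from dock import *
try: fit('wrist',.5681,.3132,-12)
except Exception as e: print(e)
W=np.load('wrist.npz')['W']
for cam in('wrist',):
    m=(np.linalg.norm(W[...,:2]-observe()['eef_pos'][:2],axis=-1)<.06)&(W[...,2]>.12)&(W[...,2]<.165)
    print(m.sum())
E
```

```text
12.45 [0.46661693 0.33309125 0.12147293] 167.88644545183948
wall offsets [np.float64(0.0294), np.float64(-0.031)] slopes [np.float64(-0.039), np.float64(0.08)] n 189 187
floor u range [0.045  0.0451 0.0451] z 0.0176
wall u range [0.033  0.0334 0.0687 0.0688]
profile [(-92, 155), (28, 40), (32, 42), (36, 42), (40, 42), (44, 43), (48, 51), (52, 51), (56, 51), (64, 42), (68, 41)]
pose [0.5681 0.3132] -12.45
11137
```

View pics/w3.png

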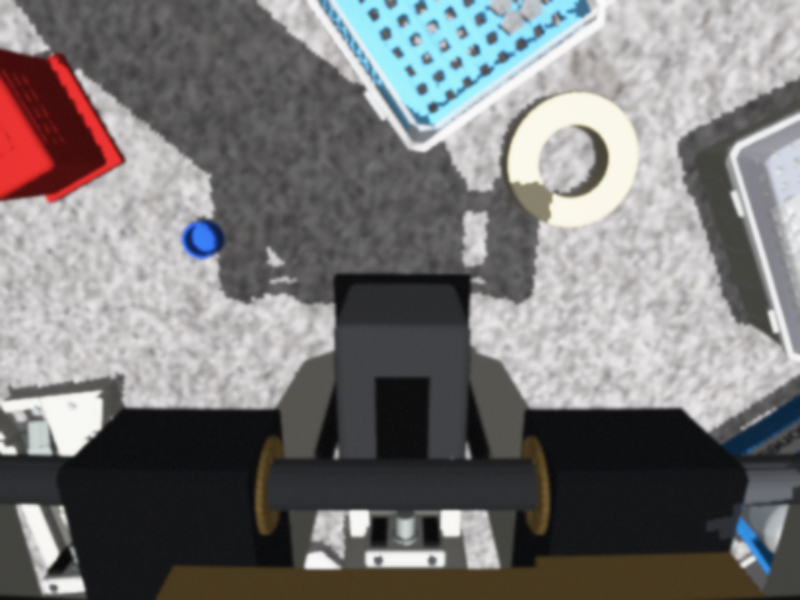

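The pack hangs straight in the fingers at (403,340). The stirrer's end stop is visible ahead and centred at (405,558), so the pack is aligned with the rail. Lowering onto the open floor.

```bash
cat > sd.py <<'E'
from h import *
def sd():
    s=observe();p=s['eef_pos'];a=np.radians(-12);d=p[:2]-[.5681,.3132];c,t=np.cos(a),np.sin(a);f=s['ft_force']
    print('t',s['t'],'dock xyz mm',np.round([d@[c,t]*1e3,d@[-t,c]*1e3,p[2]*1e3],2),'F dock',np.round([f[:2]@[c,t],f[:2]@[-t,c],f[2]],1),'yaw',yaw().round(2),'grip',s['grip_width'])
sd()
E
python3 sd.py; python3 -c "
from h import *
plan(.4752,.3329,.042,168,4)"
```

```text
t 12.45 dock xyz mm [-103.4    -1.64  121.47] F dock [ 0.1 -0.3 -4.3] yaw 167.89 grip 0.4290918195634335
[-0.0021, 0.0004, 0.0199, np.float64(-0.03)]
[-0.0021, 0.0004, 0.0199, np.float64(-0.03)]
[-0.0021, 0.0004, 0.0199, np.float64(-0.03)]
[-0.0021, 0.0004, 0.0199, np.float64(-0.03)]
```

step_arm --rows '[[[-0.002, 0.0004, 0.02, 0], [-0.002, 0.0004, 0.02, 0], [-0.002, 0.0004, 0.02, 0], [-0.002, 0.0004, 0.0185, 0], [0, 0, 0, 0]]]'

```text
t: 13.08
eef_pos: [0.4743, 0.3331, 0.0418]
tool_rot: [-0.331, -3.123, 0.003]
ft_force: [-1.2, 0.1, -3.9]
grip_width: 0.428
grasp_force: 25.0
```

```bash
python3 sd.py
```

```text
t 13.075 dock xyz mm [-9.587e+01 -3.000e-02  4.183e+01] F dock [-1.2 -0.1 -3.9] yaw 167.91 grip 0.42793058339836176
```

step_arm --rows '[[[0, 0, 0.002, 0], [0, 0, 0.001, 0], [0, 0, 0.001, 0], [0, 0, 0, 0], [0, 0, 0, 0]]]'

```text
t: 13.7
eef_pos: [0.4747, 0.334, 0.0392]
tool_rot: [0.33, 3.124, 0.0]
ft_force: [-0.2, -0.3, -4.0]
grip_width: 0.43
grasp_force: 25.0
```

```bash
python3 sd.py
```

```text
t 13.7 dock xyz mm [-95.68   0.91  39.19] F dock [-0.1 -0.4 -4. ] yaw 167.95 grip 0.42980022707534477
```

step_arm --rows '[[[0, -0.0007, 0.001, 0], [0, 0, 0.0005, 0], [0, 0, 0, 0], [0, 0, 0, 0]]]'

```text
t: 14.2
eef_pos: [0.4745, 0.3333, 0.0375]
tool_rot: [0.33, 3.124, -0.0]
ft_force: [-0.2, 0.4, -4.3]
grip_width: 0.431
grasp_force: 25.0
```

```bash
python3 sd.py
```

```text
t 14.2 dock xyz mm [-95.71   0.15  37.51] F dock [-0.3  0.4 -4.3] yaw 167.95 grip 0.43137557193639625
```

step_arm --rows '[[[0, 0, 0.0003, 0], [0, 0, 0.0003, 0], [0, 0, 0, 0]]]'

```text
t: 14.58
eef_pos: [0.4745, 0.3333, 0.0371]
tool_rot: [0.33, 3.124, 0.0]
ft_force: [-1.1, -0.4, -0.9]
grip_width: 0.43
grasp_force: 25.0
```

step_arm --rows '[[[-0.003, 0, 0, 0], [-0.003, 0, 0, 0], [-0.003, 0, 0, 0], [-0.003, 0, 0, 0], [0, 0, 0, 0]]]'

```text
t: 15.2
eef_pos: [0.487, 0.3307, 0.0371]
tool_rot: [0.331, 3.123, 0.001]
ft_force: [0.6, 0.1, 0.6]
grip_width: 0.43
grasp_force: 25.0
```

```bash
python3 sd.py
```

```text
t 15.2 dock xyz mm [-82.97   0.22  37.06] F dock [0.6 0.2 0.6] yaw 167.92 grip 0.4302567381471538
```

step_arm --rows '[[[-0.003, 0, 0, 0], [-0.003, 0, 0, 0], [-0.003, 0, 0, 0], [-0.003, 0, 0, 0], [0, 0, 0, 0]]]'

```text
t: 15.82
eef_pos: [0.4985, 0.3282, 0.0371]
tool_rot: [0.33, 3.124, 0.0]
ft_force: [-1.2, 0.4, 5.0]
grip_width: 0.429
grasp_force: 25.0
```

```bash
python3 sd.py
```

```text
t 15.825 dock xyz mm [-71.2    0.23  37.05] F dock [-1.2  0.1  5. ] yaw 167.93 grip 0.4293020544205567
```

step_arm --rows '[[[-0.004, 0, 0, 0], [-0.004, 0, 0, 0], [-0.004, 0, 0, 0], [-0.004, 0, 0, 0], [0, 0, 0, 0]]]'

```text
t: 16.45
eef_pos: [0.5143, 0.3248, 0.0371]
tool_rot: [0.33, 3.123, 0.001]
ft_force: [-0.7, -0.1, 5.2]
grip_width: 0.43
grasp_force: 25.0
```

```bash
python3 sd.py
```

```text
t 16.45 dock xyz mm [-55.06   0.17  37.06] F dock [-0.7 -0.2  5.2] yaw 167.92 grip 0.42987095798044894
```

step_arm --rows '[[[-0.004, 0, 0, 0], [-0.004, 0, 0, 0], [-0.004, 0, 0, 0], [-0.004, 0, 0, 0], [-0.002, 0, 0, 0]]]'

```text
t: 17.08
eef_pos: [0.531, 0.3212, 0.0371]
tool_rot: [-0.33, -3.124, -0.0]
ft_force: [-3.0, 0.9, 6.6]
grip_width: 0.429
grasp_force: 25.0
```

step_arm --rows '[[[-0.004, 0, 0, 0], [-0.004, 0, 0, 0], [-0.004, 0, 0, 0], [-0.002, 0, 0, 0], [0, 0, 0, 0]]]'

```text
t: 17.7
eef_pos: [0.545, 0.3183, 0.0371]
tool_rot: [0.33, 3.124, 0.0]
ft_force: [-1.9, -0.3, 5.7]
grip_width: 0.427
grasp_force: 25.0
```

```bash
python3 sd.py
```

```text
t 17.7 dock xyz mm [-23.65   0.18  37.09] F dock [-1.8 -0.7  5.7] yaw 167.94 grip 0.426597065021855
```

step_arm --rows '[[[-0.003, 0, 0, 0], [-0.003, 0, 0, 0], [-0.003, 0, 0, 0], [-0.003, 0, 0, 0], [0, 0, 0, 0]]]'

```text
t: 18.32
eef_pos: [0.5569, 0.3158, 0.0371]
tool_rot: [0.33, 3.124, 0.0]
ft_force: [-1.2, -0.0, 5.4]
grip_width: 0.43
grasp_force: 25.0
```

```bash
python3 sd.py
```

```text
t 18.325 dock xyz mm [-11.51   0.18  37.1 ] F dock [-1.2 -0.3  5.4] yaw 167.94 grip 0.4298579359106715
```

step_arm --rows '[[[-0.002, 0, 0, 0], [-0.002, 0, 0, 0], [-0.002, 0, 0, 0], [0, 0, 0, 0]]]'

```text
t: 18.82
eef_pos: [0.5626, 0.3145, 0.0371]
tool_rot: [0.33, 3.124, 0.0]
ft_force: [-2.2, 1.1, 6.4]
grip_width: 0.426
grasp_force: 25.0
```

step_arm --rows '[[[-0.002, 0, 0, 0], [-0.002, 0, 0, 0], [0, 0, 0, 0]]]'

```text
t: 19.2
eef_pos: [0.5664, 0.3138, 0.0371]
tool_rot: [0.33, 3.124, 0.0]
ft_force: [-2.5, 0.3, 5.9]
grip_width: 0.429
grasp_force: 25.0
```

```bash
python3 sd.py
```

```text
t 19.2 dock xyz mm [-1.74  0.19 37.09] F dock [-2.5 -0.2  5.9] yaw 167.95 grip 0.42929109240821783
```

step_arm --rows '[[[-0.001, 0, 0, 0], [-0.001, 0, 0, 0], [-0.001, 0, 0, 0], [0, 0, 0, 0]]]'

```text
t: 19.7
eef_pos: [0.5679, 0.3134, 0.0371]
tool_rot: [-0.328, -3.122, 0.0]
ft_force: [-6.0, 0.6, 10.2]
grip_width: 0.43
grasp_force: 25.0
```

step_arm --rows '[[[-0.001, 0, 0, 0], [-0.001, 0, 0, 0], [-0.001, 0, 0, 0], [0, 0, 0, 0]]]'

```text
t: 20.2
eef_pos: [0.5706, 0.3128, 0.0371]
tool_rot: [-0.328, -3.122, 0.001]
ft_force: [-6.5, 0.5, 9.6]
grip_width: 0.429
grasp_force: 25.0
```

```bash
python3 sd.py
```

```text
t 20.2 dock xyz mm [ 2.48  0.14 37.14] F dock [-6.5 -0.8  9.6] yaw 168.0 grip 0.4289173306855415
```

step_arm --rows '[[[-0.001, 0, -0.0003, 0], [-0.001, 0, 0, 0], [-0.001, 0, 0, 0], [0, 0, 0, 0]]]'

```text
t: 20.7
eef_pos: [0.5733, 0.3122, 0.0372]
tool_rot: [-0.328, -3.122, 0.001]
ft_force: [-6.3, 0.7, 7.5]
grip_width: 0.427
grasp_force: 25.0
```

step_arm --rows '[[[-0.001, 0, 0, 0], [-0.001, 0, 0, 0], [0, 0, 0, 0]]]'

```text
t: 21.08
eef_pos: [0.575, 0.3119, 0.0372]
tool_rot: [-0.328, -3.121, 0.001]
ft_force: [-6.9, 1.3, 8.3]
grip_width: 0.432
grasp_force: 25.0
```

```bash
python3 sd.py
```

```text
t 21.075 dock xyz mm [ 7.07  0.14 37.18] F dock [-7.  -0.1  8.3] yaw 168.01 grip 0.43201309750131944
```

step_arm --rows '[[[-0.001, 0, 0, 0], [0, 0, 0, 0]]]'

```text
t: 21.32
eef_pos: [0.5759, 0.3117, 0.0372]
tool_rot: [-0.328, -3.121, 0.001]
ft_force: [-7.9, 1.1, 8.7]
grip_width: 0.427
grasp_force: 25.0
```

step_arm --rows '[[[-0.001, 0, 0, 0], [0, 0, 0, 0]]]'

```text
t: 21.58
eef_pos: [0.5768, 0.3115, 0.0372]
tool_rot: [-0.328, -3.121, 0.001]
ft_force: [-8.5, 1.6, 8.5]
grip_width: 0.428
grasp_force: 25.0
```

step_arm --rows '[[[-0.001, 0, 0, 0], [0, 0, 0, 0]]]'

```text
t: 21.82
eef_pos: [0.5777, 0.3113, 0.0372]
tool_rot: [-0.328, -3.121, 0.001]
ft_force: [-8.6, 1.7, 8.9]
grip_width: 0.428
grasp_force: 25.0
```

Now at dock x ≈ 9.8 mm. Continuing in 0.5 mm steps toward the stop.

step_arm --rows '[[[-0.0005, 0, 0, 0], [-0.0005, 0, 0, 0], [0, 0, 0, 0]]]'

```text
t: 22.2
eef_pos: [0.5786, 0.3111, 0.0372]
tool_rot: [-0.328, -3.121, 0.001]
ft_force: [-9.7, 1.8, 9.7]
grip_width: 0.429
grasp_force: 25.0
```

step_arm --rows '[[[-0.0005, 0, 0, 0], [0, 0, 0, 0]]]'

```text
t: 22.45
eef_pos: [0.5788, 0.311, 0.0372]
tool_rot: [-0.327, -3.12, 0.001]
ft_force: [-9.5, 1.8, 8.7]
grip_width: 0.428
grasp_force: 25.0
```

```bash
python3 sd.py
```

```text
t 22.45 dock xyz mm [10.91  0.11 37.19] F dock [-9.6 -0.2  8.7] yaw 168.02 grip 0.42800715123632166
```

step_arm --rows '[[[-0.0005, 0, 0, 0], [0, 0, 0, 0]]]'

```text
t: 22.7
eef_pos: [0.5788, 0.3111, 0.0372]
tool_rot: [-0.327, -3.12, 0.002]
ft_force: [-11.5, 1.7, 11.4]
grip_width: 0.434
grasp_force: 25.0
```

step_arm --rows '[[[-0.0005, 0, 0, 0], [0, 0, 0, 0]]]'

```text
t: 22.95
eef_pos: [0.5788, 0.311, 0.0372]
tool_rot: [-0.326, -3.119, 0.002]
ft_force: [-12.6, 1.1, 12.1]
grip_width: 0.43
grasp_force: 25.0
```

```bash
python3 sd.py
```

```text
t 22.95 dock xyz mm [10.91  0.11 37.2 ] F dock [-12.5  -1.5  12.1] yaw 168.05 grip 0.4298124313309906
```

Position stuck at 10.9 mm while the force rises, so this is the end stop. I'll ease back and feel for the catch holding.

step_arm --rows '[[[0.001, 0, 0, 0], [0.001, 0, 0, 0], [0.001, 0, 0, 0], [0, 0, 0, 0]]]'

```text
t: 23.45
eef_pos: [0.5787, 0.3111, 0.0371]
tool_rot: [-0.329, -3.123, 0.0]
ft_force: [-5.6, 1.3, 5.3]
grip_width: 0.429
grasp_force: 25.0
```

step_arm --rows '[[[0.001, 0, 0, 0], [0.001, 0, 0, 0], [0, 0, 0, 0]]]'

```text
t: 23.82
eef_pos: [0.5778, 0.3113, 0.0371]
tool_rot: [0.33, 3.124, 0.0]
ft_force: [-2.3, 2.2, 1.5]
grip_width: 0.428
grasp_force: 25.0
```

```bash
python3 sd.py
```

```text
t 23.825 dock xyz mm [ 9.85  0.13 37.11] F dock [-2.7  1.7  1.5] yaw 167.94 grip 0.4281897407105382
```

step_arm --rows '[[[0.001, 0, 0, 0], [0.001, 0, 0, 0], [0, 0, 0, 0]]]'

```text
t: 24.2
eef_pos: [0.5754, 0.3117, 0.0371]
tool_rot: [-0.329, -3.124, 0.0]
ft_force: [-2.1, 2.4, 0.2]
grip_width: 0.429
grasp_force: 25.0
```

step_arm --rows '[[[0.001, 0, 0, 0], [0, 0, 0, 0]]]'

```text
t: 24.45
eef_pos: [0.5753, 0.3117, 0.0371]
tool_rot: [0.33, 3.123, 0.0]
ft_force: [1.3, 1.9, -4.3]
grip_width: 0.428
grasp_force: 25.0
```

```bash
python3 sd.py
```

```text
t 24.45 dock xyz mm [ 7.35  0.04 37.12] F dock [ 0.8  2.1 -4.3] yaw 167.94 grip 0.4275240919935902
```

The pack is held at 7.35 mm and the force has reversed, so the catch is behind it. Relaxing the pull and releasing.

step_arm --rows '[[[-0.001, 0, 0, 0], [0, 0, 0, 0]]]'

```text
t: 24.7
eef_pos: [0.5754, 0.3117, 0.0372]
tool_rot: [-0.329, -3.124, 0.0]
ft_force: [-1.7, 2.0, -1.3]
grip_width: 0.431
grasp_force: 25.0
```

step_arm --rows '[[[0, 0, 0, 0], [0, 0, 0, 0], [0, 0, 0, 0], [0, 0, 0, 0]]]' --claw 0.07

```text
t: 25.2
eef_pos: [0.5759, 0.3114, 0.0373]
tool_rot: [0.33, 3.124, -0.0]
ft_force: [0.3, 0.4, 0.3]
grip_width: 0.746
grasp_force: 0.0
```

step_arm --rows '[[[0, 0, -0.02, 0], [0, 0, -0.03, 0], [0.02, 0, -0.04, 0], [0.03, 0, -0.04, 0], [0, 0, 0, 0]]]'

```text
t: 25.82
eef_pos: [0.5264, 0.3239, 0.1717]
tool_rot: [0.326, 3.121, 0.007]
ft_force: [-0.0, -0.5, 0.2]
grip_width: 0.75
grasp_force: 0.0
```

step_arm --rows '[[[0, 0, 0, 0], [0, 0, 0, 0]]]'

```text
t: 26.08
eef_pos: [0.5272, 0.3214, 0.1665]
tool_rot: [-0.331, -3.123, 0.002]
ft_force: [-0.4, -0.1, 0.4]
grip_width: 0.757
grasp_force: 0.0
```

```bash
python3 fit.py w4.png; python3 - <<'E'
from dock import *
P=fit('wrist',.5681,.3132,-12)
W=np.load('wrist.npz')['W']
m=(np.linalg.norm(W[...,:2]-[.575,.311],axis=-1)<.05)&(W[...,2]>.066)&(W[...,2]<.075)
r=cv2.minAreaRect((W[...,:2][m]*1000).astype(np.float32));print(r)
a=np.radians(-12);d=np.array(r[0])/1e3-[.5681,.3132];print(d@[np.cos(a),np.sin(a)],d@[-np.sin(a),np.cos(a)])
E
```

```text
26.125 [0.5271056  0.32138787 0.16624926] 167.89768120823587
wall offsets [np.float64(0.0285), np.float64(-0.0285)] slopes [np.float64(0.005), np.float64(-0.005)] n 1035 1066
floor u range [-0.0707 -0.0706 -0.0705] z 0.0174
wall u range [-0.0631 -0.0593  0.0676  0.0682]
profile [(-92, 1), (-88, 1), (-84, 1), (-80, 1), (-76, 266), (-72, 268), (-68, 269), (-64, 280), (-60, 17), (-56, 17), (-52, 17), (-48, 17), (-44, 17), (-40, 17), (-36, 17), (-32, 17), (-28, 18), (-24, 53), (-20, 71), (-16, 71), (-12, 71), (-8, 71), (-4, 71), (0, 71), (4, 71), (8, 71), (12, 71), (16, 71), (20, 71), (24, 71), (28, 71), (32, 71), (36, 70), (48, 51), (52, 51), (56, 51), (64, 44), (68, 53), (104, 64), (108, 64), (112, 64), (116, 64)]
tab 576 -0.0336 -0.045 -0.0209 -0.0546 -0.0673 -0.0429 0.0313
pose [0.5681 0.3132] -11.77
((575.3870849609375, 311.8563537597656), (40.372474670410156, 61.838951110839844), 78.82317352294922)
0.007407204432552408 0.000200785809240927
```

View pics/w4.png

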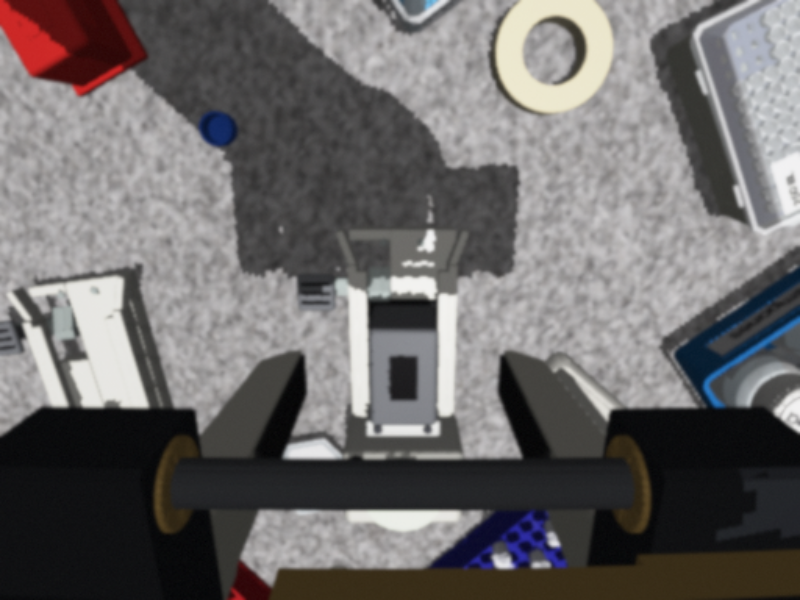

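The pack sits in the stirrer at (403,360), at dock x = 7.4 mm, unmoved since release. The tab at (317,290) is up at its full height, the charger is empty, and the cap, tape and red block look undisturbed. Handing in.

```bash
python3 -c "
from rig import *
print(close_job())"
```

```text
the job is handed in; nothing more can be done
None
```

The battery pack is out of the charger and latched in the stirrer: it stayed put after release with the catch tab up, and I handed the job in with the gripper clear at about 26 s.

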